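# Unlock the chemical box and stand the amber vial in its holder

### The job

Fetch the amber vial from the locked white chemical box: take the red key from the key rack, push it fully home in the lock in the lid, turn it clockwise as far as it goes to draw the bolt, and swing the lid up past upright so that it stays open. Then lift out the amber vial, keep it upright, and lower it (do not drop it) to the bottom of the round holder cup so that it stands upright there. Leave the key in the lock, and leave the other keys, the green vial and everything else where they are.

Things in the scene. Friction and masses are not known exactly. Their poses are not given: they have to be found in the camera images.
- red_key_grip (a point): Red cabinet key, 71 mm long, 45 g, hanging upright in the key rack. Point: centre of its flat red bow (12 mm thick along the key's x, 36 mm wide along y, 38 mm tall along z; z points up, from bit to bow). Below the bow: round collar (30 mm across, underside 24 mm below this point), then shank and bit, whose end lies 52 mm below this point. Either way round (half a turn) fits the lock
- red_key_collar (a point): Centre of the underside of the red key's collar, same axes. When the key is fully home this lies on lock_slot. Beneath it: a round shank (6 mm across, 12 mm long), then the flat two-sided bit (18 mm along y, 6 mm along x, 12 mm long) with a narrower tip (14 x 3.5 x 4 mm)
- lock_slot (a point): Mouth of the key slot, centre of the upper face of the square steel lock plate (44 mm, red frame) near the lid's front, 10 mm above the lid's underside. Axes of the lid: x from front edge to hinge, y along the hinge, z out of the lid. Slot 20.5 mm along y, 8.5 mm along x, 2 mm chamfer. The key turns only with its collar within 2 mm of the plate; once turned it is held in as the lid opens
- lock_plug (a joint): Turn of the lock's plug, rad: 0 locked, stop at 1.45, positive clockwise seen from above. Only the key turns it (about 0.06 N m; the bit has about 0.14 rad of play in the slot, so turn the key about 1.5 rad). A cam beneath, out of sight, holds the lid until about 1.1 rad
- box_lid (a joint): Opening angle of the lid, rad: 0 shut, 1.57 upright, stop at 1.85. 0.45 kg lid on a stiff hinge: it stays wherever it is left. Lifting it at the front edge takes about 6 N
- lid_hinge (a point): Middle of the lid's hinge line, at the far upper edge of the box, level with the lid's underside (118 mm above the table). Axes of the lid as for lock_slot; the hinge line runs along y. The lid's front edge rises and swings up and over towards the hinge side
- lid_lip (a point): Middle of the lid's front edge, at the underside: 198 mm from the hinge. The 4 mm thick lid overhangs the front wall of the box by 18 mm along its full 220 mm width, so that it can be lifted from below there. It has no other handle
- chem_box: White steel box fixed to the bench, 180 mm (x) x 220 mm (y) x 118 mm high, walls 4 mm, origin at the centre of its underside, x pointing from its front (lip, lock) to the hinge side. A black insert, top 44 mm above the table, has three square 33 mm wells at x = 5, y = -60, 0 and 60 mm, their floors 8 mm above the table. The vials stand in the two outer wells
- amber_vial_mid (a point): Amber glass vial with a black cap and a paper label, 28 mm across, 95 mm tall, about 60 g; this point is its centre, half-way up. z is its axis, pointing up. It stands in one of the outer wells of the chemical box, only its upper 59 mm above the insert (the cap is 24 mm across, the top 14 mm)
- green_vial_mid (a point): Green glass vial with a white cap, same size, in the other outer well: to be left. Point at its centre
- holder_in (a point): Centre of the inner floor of the round aluminium holder cup on a black foot (68 mm across), fixed to the bench. Inner floor 6 mm above the table, inside 40 mm across, rim 44 mm above the table, wall 4 mm; z up
- key_rack: Aluminium rack fixed to the bench, 200 mm (x) x 60 mm (y), origin at the centre of its underside. Its top plate, 45 mm above the table, has three slots in a row along x at -68, 0 and 68 mm, each 20 mm (x) x 27 mm (y); a key hangs in each with its collar on the plate. Which key hangs where varies
- blue_key_grip (a point): Blue key (square bit, does not fit the lock): to be left in the rack. Point at the centre of its bow
- yellow_key_grip (a point): Yellow key (round bit, does not fit the lock): to be left in the rack. Point at the centre of its bow
- petri_dish: Clear petri dish with a brown chip, 90 mm across, 15 mm high, origin at the centre of its underside: to be left
- tweezers: Steel tweezers lying flat, 140 mm long along x, origin at the centre of the underside: to be left
- beaker: Glass beaker, 70 mm across, 90 mm high, origin at the centre of its underside: to be left
- tip_box: Blue box of yellow pipette tips, 85 x 125 x 65 mm, origin at the centre of its underside: to be left
- wash_bottle: White wash bottle with a red cap, 72 mm across, 205 mm high, origin at the centre of its underside: to be left
- amber_vial: The amber vial as a whole: its origin is the centre of its underside, 47.5 mm below amber_vial_mid
Things that resemble listed ones, but are neither listed nor needed, are in the scene too. Leave any brown look-alike of the part that bears holder_in alone. There is more than one size of the part that bears red_key_grip; the job needs the smaller.

How it is judged (in metres and radians):
On the way, in this order (a step that is already met when the one before it is completed fails the run):
1. the red key is lifted out of the rack (height (world z) of red_key_collar above 0.08 m), for 0.1 s.
2. the red key is fully home in the lock (z of red_key_collar in the frame of lock_slot below 0.0025 m and distance between red_key_collar and lock_slot below 0.006 m), for 0.1 s.
3. the key has turned the plug and drawn the bolt (all of step 2 and value of joint lock_plug above 1.2 rad), for 0.1 s.
4. the lid stands open with the key in its lock (value of joint box_lid above 1.4 rad and distance between red_key_collar and lock_slot below 0.012 m), for 0.2 s.
At the end, for the whole second after the job is handed in: Amber vial on the holder cup's floor: within 10 mm of its axis, centre under 52 mm above the inner floor, within 0.15 rad of upright, at rest. Lid open more than 1.4 rad. Red key still in the lock (collar within 12 mm of the slot's mouth), plug turned more than 1.1 rad (all of step 4 and horizontal distance between amber_vial_mid and holder_in below 0.01 m and z of amber_vial_mid in the frame of holder_in below 0.052 m and angle between amber_vial_mid's own z axis and vertical below 0.15 rad and linear speed of amber_vial below 0.02 m/s and value of joint lock_plug above 1.1 rad); the robot touches nothing.
It fails at once if the amber vial is tipped by more than 0.6 rad (angle between amber_vial_mid's own z axis and vertical above 0.6 rad).
It fails at once if the amber vial is dropped into the holder cup (faster than 0.6 m/s over it) (horizontal distance between amber_vial_mid and holder_in below 0.02 m and height (world z) of amber_vial_mid below 0.11 m and linear speed of amber_vial above 0.6 m/s).
It fails at once if another key or the green vial is moved by more than 30 or 25 mm (distance of any of blue_key_grip, yellow_key_grip from where it was at the start of the episode above 0.03 m or distance of green_vial_mid from where it was at the start of the episode above 0.025 m).
It fails at once if a thing on the bench that is to be left is moved by more than 40 mm (distance of any of petri_dish, tweezers, beaker, tip_box, wash_bottle from where it was at the start of the episode above 0.04 m).
It also fails if it takes over 72 s, if anything falls off the work surface, if the arm or the gripper's body presses on something with over 40 N, if the wrist force passes 120 N, or if a joint passes its speed limit or range.

### The arm

A 6-joint arm with a two-finger parallel gripper is mounted at the origin on the work surface. World frame = base frame: x ahead of the robot, y to its left, z up, the work surface at z = 0. Lengths are in mm, angles in rad, forces in N, time in s.
With the tool pointing down it reaches from about 350 to 975 mm from the base axis. Payload 4.9 kg.
Tool frame: the origin (TCP) lies midway between the tips of the shut fingers; the grasp point (between the pads) lies 19 mm behind it; z points along the fingers, y is the direction in which the jaws open and shut (so a half turn about z gives the same grasp; the last joint's range is limited). The gripper opens to 85 mm and grips with 20 to 120 N. Pads are 22 mm wide; open, the fingers measure 114 mm over their backs; the gripper's body (76 mm by 85 mm) begins 54 mm behind the grasp point. The pads swing forward as they close: fully open they stand 13 mm farther back than shut.
Start: joints at [1.062, 0.053, 1.613, -0, 1.476, -0.119], TCP at [237.49, 578.1, 231.304] pointing down, gripper open.
Joint ranges: [-3.01, 3.01], [-1.01, 2.22], [0.06, 2.58], [-1.02, 4.17], [0.09, 2.62], [-3.14, 3.14]. Speed limits (rad/s): [2.57, 2.57, 3.14, 3.14, 3.14, 3.14].

### API

Orientations are given as a unit quaternion [x, y, z, w].
In Python, from cell import env, eoat, viewer, job_done, readout gives the robot as it stands. Calls block until the motion is done:
- env.move_ptp(position, orientation): joint-space move of the TCP to a pose.
- env.line_to(position, attitude=None, rate=150, threshold=None): straight line of the TCP; attitude=None keeps the orientation; rate is the mean speed in mm/s. With threshold (N) it stops when the force on the tool has changed by that much, and returns True; else False.
- env.movej(angles): joint-space move.
- eoat.command_gripper(opening, grip_force=None): opening from 0.0 (shut) to 1.0 (fully open); grip_force is the grip in N (None keeps the last); returns when the fingers have stopped.
- env.dwell(seconds).
- env.inverse_kinematics(position, orientation): joint angles nearest the present ones, or None.
- viewer.snapshot(name): name is "scene" or "side" or "wrist"; returns a dict with "img" (400x640x3 uint8, red, green, blue), "fx", "fy", "cx", "cy" (pixels), "position" and "attitude" of the camera in the world. Camera axes: x right, y down, z forward; pixel columns grow to the right and rows downward; lengths in mm; the calibration is good to about 2 mm. A picture is of the moment at which its call begins. There is no depth.
A pose or a line that the arm cannot do raises env.Unreachable and nothing moves.
- job_done(): hands the job in, once; it reports no verdict.
Readings, each from a call of its own:
- readout.read_clock(): time.
- readout.read_joint_positions(): joint angles.
- readout.read_qd(): joint speeds.
- readout.read_tau(): joint torques, N m.
- readout.read_eef_pos(): TCP position.
- readout.read_tool_rot(): TCP orientation.
- readout.read_force(): force on the tool from outside, world axes, zero at the start.
- readout.read_moment(): the same for the moment, N m.
- readout.read_width(): opening from 0.0 (shut) to 1.0 (fully open).
Only numpy, scipy, OpenCV 4.12 (cv2) and the standard library are available. Lean on these libraries where they do the work, as an engineer would, in place of code of your own. Each camera call takes 0.05 s, during which the arm holds its last target.

## Working session

There is one attempt and no reset: what is moved stays moved. The work goes in short steps, each a Python script; the robot and the scene stay as the last script left them, time stands still between calls to the robot, and variables do not carry over. Pictures are saved under pics/ and viewed, and the job is handed in when it is done.

```bash
ls; mkdir -p pics; cat > h.py <<'E'
import numpy as np, cv2
from scipy.spatial.transform import Rotation as R
from cell import env,eoat,viewer,job_done,readout
def snap(n,f):
    s=viewer.snapshot(n); cv2.imwrite('pics/'+f+'.png',s['img'][:,:,::-1])
    np.savez('pics/'+f+'.npz',**{k:np.array(v) for k,v in s.items()}); return s
def load(f): return dict(np.load('pics/'+f+'.npz'))
def cast(s,u,v,z):
    d=np.array([(u-s['cx'])/s['fx'],(v-s['cy'])/s['fy'],1.]); d=R.from_quat(s['attitude']).apply(d)
    p=np.array(s['position'],float); return p+d*(z-p[2])/d[2]
def proj(s,P):
    c=R.from_quat(s['attitude']).inv().apply(np.atleast_2d(np.array(P,float))-s['position'])
    return np.c_[c[:,0]/c[:,2]*s['fx']+s['cx'],c[:,1]/c[:,2]*s['fy']+s['cy']]
E
python3 - <<'E'
from h import *
for n in ['scene','side','wrist']:
    s=snap(n,n+'0'); print(n,s['position'],s['attitude'],s['fx'],s['cx'],s['cy'])
print(readout.read_tool_rot(),readout.read_clock(),readout.read_width())
E
```

```text
pics
scene [1167.64248049  725.09613155  988.04137086] [ 0.34606001  0.8569883  -0.3561583  -0.13771272] 464.75551182161803 325.8414319058577 202.52242748224646
side [  16.37921331 -575.68396457  655.21014824] [ 0.83154317 -0.28008582  0.15290616 -0.45465107] 387.46988274978264 319.45193698019415 202.25031904627534
wrist [174.45407903 603.2038533  373.49150318] [0.8231319  0.55158578 0.07409123 0.11277185] 299.0649113013138 320.29254631916695 199.1418511230716
[ 1.93665452e-01  9.81067305e-01 -7.58835429e-04 -2.44574900e-04] 0.15 0.9982329681775806
```

View pics/scene0.png

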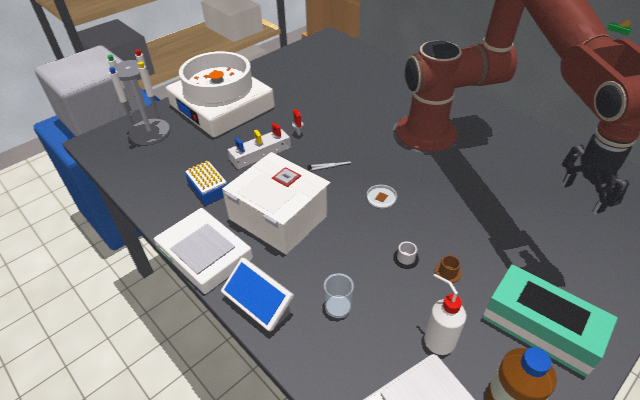

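View pics/side0.png

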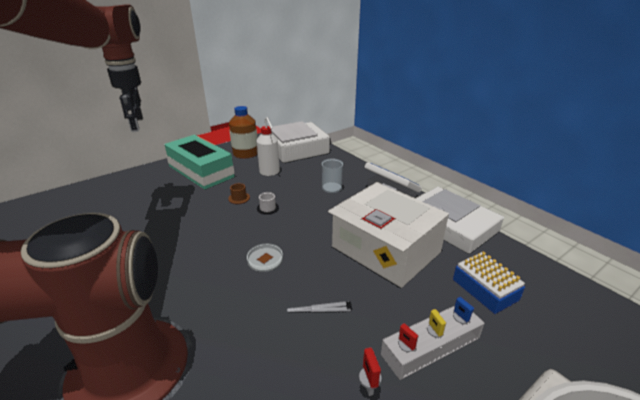

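View pics/wrist0.png

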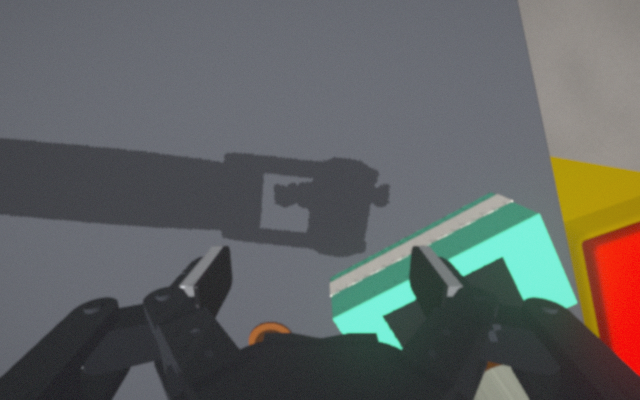

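```bash
python3 - <<'E'
from h import *
a=cv2.imread('pics/scene0.png')[90:260,170:350]; cv2.imwrite('pics/c1.png',cv2.resize(a,None,fx=4.4,fy=3.5,interpolation=3)) if 0 else cv2.imwrite('pics/c1.png',cv2.resize(a,None,fx=3.5,fy=3.5,interpolation=2))
a=cv2.imread('pics/side0.png')[180:400,310:530]; cv2.imwrite('pics/c2.png',cv2.resize(a,None,fx=2.7,fy=2.7,interpolation=2))
s,t=load('scene0'),load('side0')
for n,c,uv,z in [('redrack',s,(277,131),69),('redrack',t,(409,337),69),('redbig',s,(297,118),80),('redbig',t,(372,367),80),('lock',s,(287,177),128),('lock',t,(378,217),128),('cup',s,(407,247),44),('cup',t,(267,197),44),('beaker',t,(332,186),0),('wash',t,(268,170),0)]:
    print(n,cast(c,*uv,z).round(0))
E
```

```text
redrack [ 426. -297.   69.]
redrack [ 424. -307.   69.]
redbig [ 341. -294.   80.]
redbig [ 323. -316.   80.]
lock [590. -47. 128.]
lock [585. -57. 128.]
cup [486. 305.  44.]
cup [486. 301.  44.]
beaker [729. 293.   0.]
wash [617. 521.   0.]
```

View pics/c1.png

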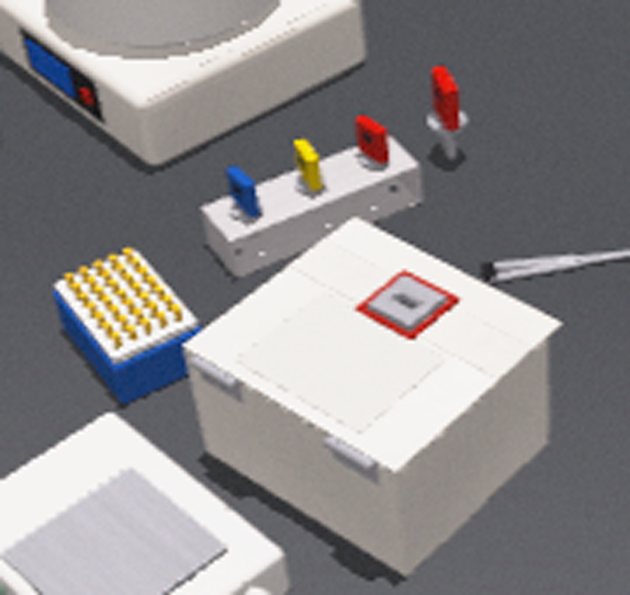

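View pics/c2.png

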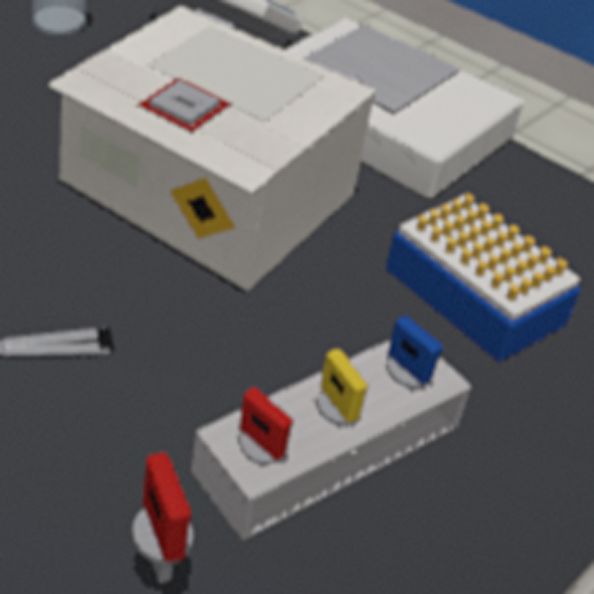

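```bash
cat >> h.py <<'E'
def down(a):
    c,s=np.cos(a),np.sin(a)
    return R.from_matrix(np.array([[-s,c,0],[c,s,0],[0,0,-1]]).T).as_quat()
def tcp(): return np.array(readout.read_eef_pos())
E
sed -i 's/np.array(\[\[-s,c,0\],\[c,s,0\],\[0,0,-1\]\]).T/np.array([[-s,c,0],[c,s,0],[0,0,-1]]).T/' h.py
python3 - <<'E'
from h import *
w=load('wrist0'); Rt=R.from_quat(readout.read_tool_rot())
print(Rt.as_matrix().round(3)); print((R.from_matrix(R.from_quat(down(np.arctan2(.925,.38))).as_matrix())).as_matrix().round(3))
print(Rt.inv().apply(w['position']-tcp()), (Rt.inv()*R.from_quat(w['attitude'])).as_matrix().round(3))
# visit targets IK
for p,a in [((430,-250,330),-.6),((430,-250,330),-.6+np.pi/2),((590,-40,400),0)]:
    print(env.inverse_kinematics(list(p),list(down(a))))
E
```

```text
[[-0.925  0.38  -0.001]
 [ 0.38   0.925 -0.001]
 [ 0.    -0.002 -1.   ]]
[[-0.925  0.38   0.   ]
 [ 0.38   0.925  0.   ]
 [ 0.     0.    -1.   ]]
[  67.81240298   -0.49286024 -143.14847902] [[-0.001 -0.964 -0.268]
 [ 1.    -0.    -0.001]
 [ 0.001 -0.268  0.964]]
[-6.76363939e-01 -2.96210085e-01  1.77024584e+00 -4.44089210e-16
  1.66755690e+00 -7.63639389e-02]
[-6.76363939e-01 -2.96210085e-01  1.77024584e+00 -4.44089210e-16
  1.66755690e+00 -1.64716027e+00]
[-1.93499299e-01 -7.15182975e-02  1.46044522e+00 -4.44089210e-16
  1.75266573e+00 -1.93499299e-01]
```

```bash
python3 - <<'E'
from h import *
p=tcp(); env.line_to([p[0],p[1],330])
env.move_ptp([440,-330,330],list(down(-.6)))
snap('wrist','w1')
env.move_ptp([500,-60,400],list(down(0)))
snap('wrist','w2'); print(readout.read_clock())
E
```

```text
5.4083
```

View pics/w1.png

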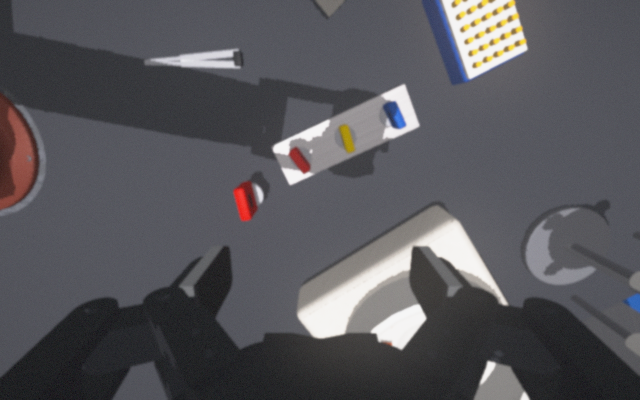

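View pics/w2.png

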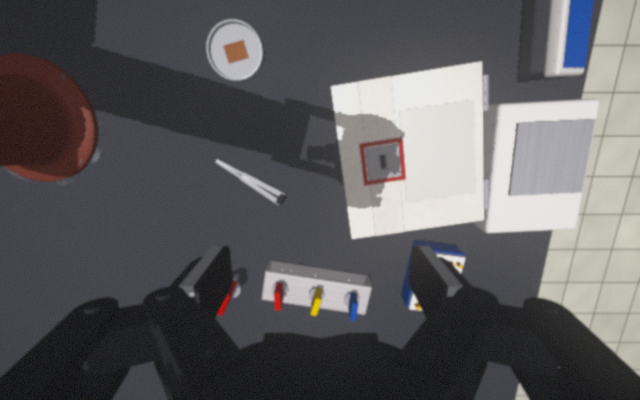

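```bash
python3 - <<'E'
from h import *
w=load('w2')
for uv in [(332,87),(482,63),(484,220),(352,238)]: print(cast(w,*uv,122).round(1))
print('lock',cast(w,383,161,128))
w=load('w1')
for n,uv,z in [('red top',(300,160),85),('y',(347,138),88),('b',(395,114),88),('big',(245,201),110)]: print(n,cast(w,*uv,z).round(1))
for uv in [(272,151),(404,84),(420,124),(290,185)]: print('rack',cast(w,*uv,45).round(1))
hsv=cv2.cvtColor(w['img'],cv2.COLOR_RGB2HSV); m=(((hsv[...,0]<8)|(hsv[...,0]>172))&(hsv[...,1]>150)&(hsv[...,2]>70)).astype('uint8')
cs,_=cv2.findContours(m,0,1)
for c in cs:
    if cv2.contourArea(c)>60: print(cv2.minAreaRect(c))
E
```

```text
[515.   43.4 122. ]
[709.   72.3 122. ]
[ 742.8 -143.1  122. ]
[ 547.1 -171.6  122. ]
lock [586.45549886 -53.90397525 128.        ]
red top [ 425.4 -304.7   85. ]
y [ 491.1 -315.3   88. ]
b [ 556.1 -324.3   88. ]
big [ 341.5 -305.8  110. ]
rack [ 394.5 -274.9   45. ]
rack [ 594.5 -303.3   45. ]
rack [ 586.7 -361.1   45. ]
rack [ 386.6 -329.5   45. ]
((244.81436157226562, 201.38308715820312), (37.276668548583984, 18.261577606201172), 77.19573211669922)
((299.1360168457031, 160.25198364257812), (24.98198890686035, 8.664639472961426), 55.304847717285156)
```

```bash
python3 - <<'E'
from h import *
env.move_ptp([425,-312,210],list(down(0)))
w=snap('wrist','w3')
hsv=cv2.cvtColor(w['img'],cv2.COLOR_RGB2HSV); m=(((hsv[...,0]<8)|(hsv[...,0]>172))&(hsv[...,1]>150)&(hsv[...,2]>50)).astype('uint8')
cs,_=cv2.findContours(m,0,1)
for c in cs:
    if cv2.contourArea(c)>60: print(cv2.minAreaRect(c))
E
```

```text
((317.3604736328125, 181.53561401367188), (39.13714599609375, 10.244998931884766), 88.21009063720703)
((217.96925354003906, 184.9330596923828), (24.624588012695312, 57.897308349609375), 20.323137283325195)
```

View pics/w3.png

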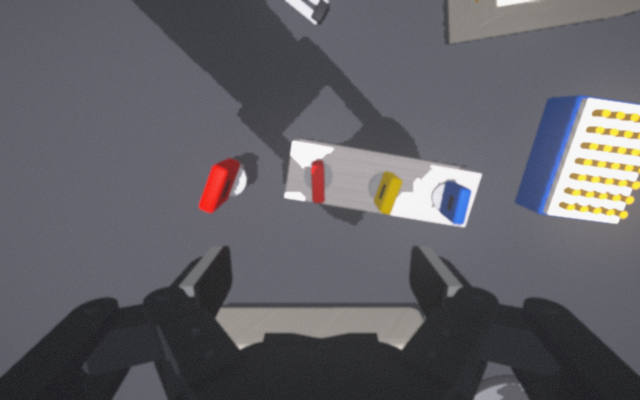

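```bash
python3 - <<'E'
from h import *
w=load('w3'); a=w['img'][120:240,180:480,::-1]; cv2.imwrite('pics/c3.png',cv2.resize(a,None,fx=2.6,fy=2.6,interpolation=2))
print(cast(w,317.4,181.5,88), [cast(w,317.8,v,z).round(1) for v,z in ((162,88),(201,88))])
for u,v in [(292,140),(481,172),(466,226),(286,198)]: print(cast(w,u,v,45).round(1))
w=load('w1'); print(cast(w,299.1,160.3,86))
# box pose/front feasibility check
E
```

```text
[ 422.98964081 -302.25684979   88.        ] [array([ 423.4, -284.5,   88. ]), array([ 423.3, -320.7,   88. ])]
[ 396.9 -268.4   45. ]
[ 594.2 -301.5   45. ]
[ 586.3 -361.8   45. ]
[ 388.9 -329.6   45. ]
[ 424.3948946  -304.24736359   86.        ]
```

View pics/c3.png

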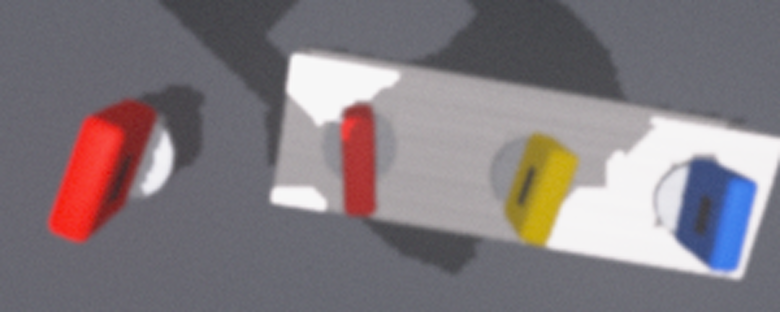

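Candidates: red key in the rack at (317,181) and the larger red key on its own stand at (218,185). The rack one (bow ≈36 mm, hanging in the rack) fits. The crop confirms it.

```bash
python3 - <<'E'
from h import *
eoat.command_gripper(0.45,60)
q=list(down(0.04))
env.move_ptp([423.3,-304.5,130],q)
print(env.line_to([423.3,-304.5,54],rate=80,threshold=15))
print(tcp(),readout.read_force())
eoat.command_gripper(0.0,60); print(readout.read_width(),readout.read_force(),readout.read_clock())
snap('wrist','w4'); snap('side','s4')
E
```

```text
False
[ 423.74894424 -304.91879216   54.67276693] [ 0.06779547 -0.98895181 -0.27553802]
0.12882370130971502 [0.06576764 0.83134944 3.5123142 ] 9.0833
```

View pics/s4.png

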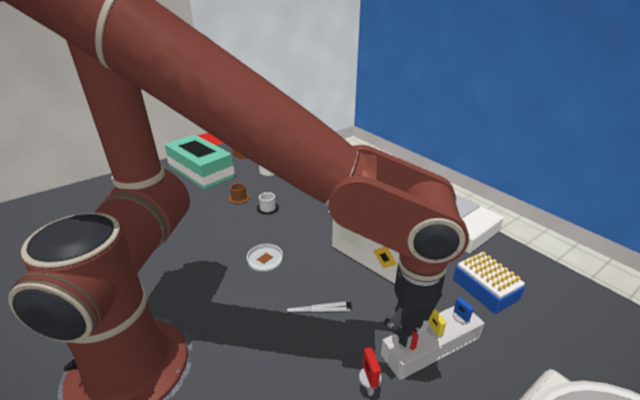

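```bash
python3 - <<'E'
from h import *
p=tcp(); env.line_to([p[0],p[1],250],rate=150)
env.move_ptp([575,-110,280],list(down(0.148)))
w=snap('wrist','w5'); snap('side','s5'); snap('scene','c5'); print(tcp(),readout.read_clock(),readout.read_width())
for f in ('w5','w2'):
    w=load(f)
    hsv=cv2.cvtColor(w['img'],cv2.COLOR_RGB2HSV); m=(((hsv[...,0]<8)|(hsv[...,0]>172))&(hsv[...,1]>110)&(hsv[...,2]>60)).astype('uint8')
    cs,_=cv2.findContours(m,0,1)
    for c in cs:
        if cv2.contourArea(c)>200:
            r=cv2.minAreaRect(c); print(f,r, [cast(w,*b,125).round(1) for b in cv2.boxPoints(r)],cast(w,*r[0],125))
E
```

```text
[ 574.34213739 -111.37729215  279.67663909] 11.7667 0.1309401120948227
w5 ((116.25001525878906, 291.7500305175781), (19.798988342285156, 57.27565002441406), 45.0) [array([ 332. , -289.8,  125. ]), array([ 379.2, -230.8,  125. ]), array([ 394.3, -246.1,  125. ]), array([ 347. , -306.5,  125. ])] [ 363.54603253 -267.64221339  125.        ]
w5 ((320.5, 268.5), (101.0, 29.0), 90.0) [array([ 564.3, -148.7,  125. ]), array([ 594.4, -144.2,  125. ]), array([ 614.2, -266.8,  125. ]), array([ 580.8, -271.7,  125. ])] [ 587.9881898  -204.76490268  125.        ]
w5 ((342.0, 130.0), (60.0, 62.0), 0.0) [array([562.2, -88.3, 125. ]), array([554. , -30.1, 125. ]), array([610.1, -21.8, 125. ]), array([621.4, -79.5, 125. ])] [586.8001792  -54.12060671 125.        ]
w2 ((48.459774017333984, 116.1597900390625), (127.87649536132812, 92.09235382080078), 86.88916015625) [array([ 88.5,  82.7, 125. ]), array([207.5,  88.2, 125. ]), array([183. , -77.2, 125. ]), array([ 50. , -84.3, 125. ])] [133.24951928   6.95487926 125.        ]
```

View pics/w5.png

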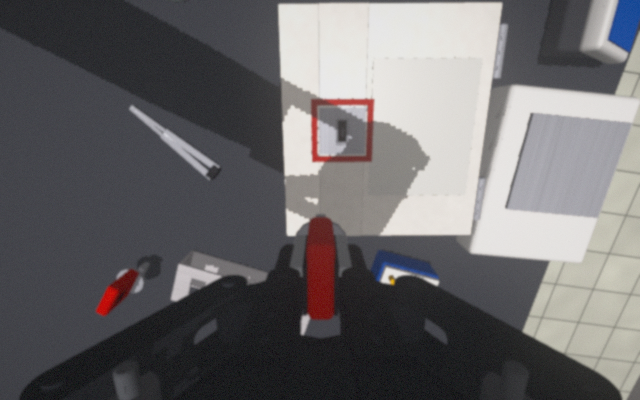

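View pics/s5.png

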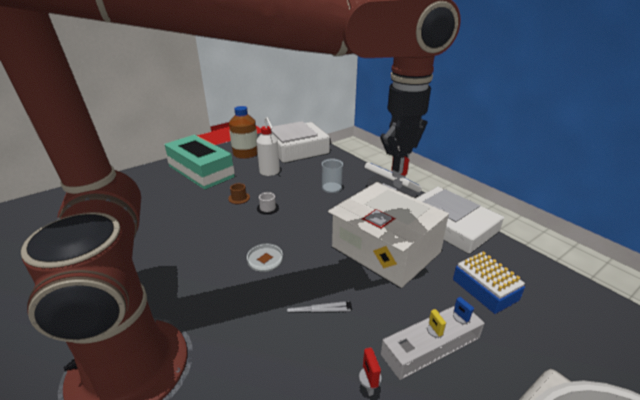

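View pics/c5.png

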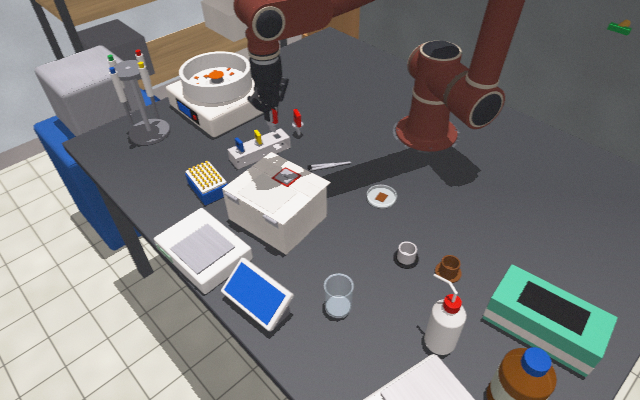

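```bash
python3 - <<'E'
from h import *
w=load('w5'); p=np.array([575,-111,280.]); 
p=tcp(); print(p, R.from_quat(readout.read_tool_rot()).as_matrix().round(4))
T=R.from_quat(readout.read_tool_rot())
pts=[(sx*18,sy*6,z) for z in (-33.3,4.7) for sx in (1,-1) for sy in (1,-1)]+[(15,0,4.7),(-15,0,4.7),(0,0,37.7)]
for q,uv in zip(pts,proj(w,T.apply(np.array(pts))+p)): print(q,uv.round(1))
g=cv2.cvtColor(w['img'],cv2.COLOR_RGB2GRAY); sub=g[108:154,322:364]
m=(sub<60).astype('uint8'); n,l,st,ce=cv2.connectedComponentsWithStats(m)
for i in range(1,n):
    if st[i,4]>15: print(st[i],ce[i]+[322,108],cast(w,*(ce[i]+[322,108]),128))
a=w['img'][90:340,240:420,::-1]; cv2.imwrite('pics/c5b.png',cv2.resize(a,None,fx=2.4,fy=2.4,interpolation=2))
E
```

```text
[ 574.34213739 -111.37729215  279.67663909] [[-1.452e-01  9.894e-01 -6.000e-04]
 [ 9.894e-01  1.452e-01 -1.000e-04]
 [-0.000e+00 -6.000e-04 -1.000e+00]]
(18, 6, -33.3) [335.7 246.3]
(18, -6, -33.3) [305.6 246.3]
(-18, 6, -33.3) [334.5 323.3]
(-18, -6, -33.3) [306.6 323.3]
(18, 6, 4.7) [332.1 215.6]
(18, -6, 4.7) [309.1 215.6]
(-18, 6, 4.7) [331.4 277.4]
(-18, -6, 4.7) [309.7 277.4]
(15, 0, 4.7) [320.6 221.1]
(-15, 0, 4.7) [320.5 272.5]
(0, 0, 37.7) [320.6 225.7]
```

View pics/c5b.png

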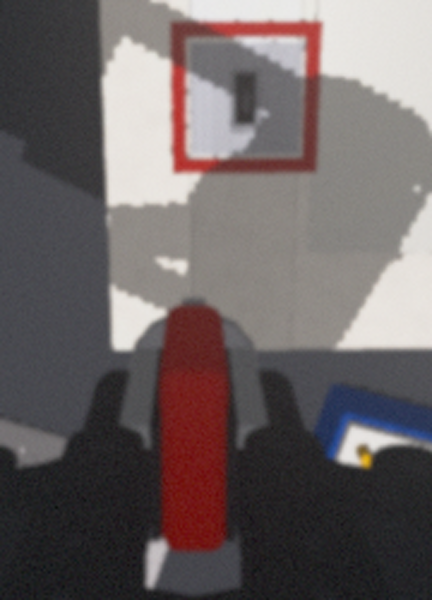

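```bash
python3 - <<'E'
from h import *
w=load('w5'); p=tcp(); T=R.from_quat(readout.read_tool_rot())
for tilt in (0,.07,-.07):
  c,s=np.cos(tilt),np.sin(tilt)
  print(tilt)
  for n,(x,z) in dict(bowtop=(18,-33.3),bowtop2=(-18,-33.3),bowbot=(18,4.7),collar=(15,9.7),bitup=(9,21.7),bit=(9,33.7),tip=(7,37.7)).items():
    # pivot about grasp pt z=-19
    zz=z+19; q=(x*c+zz*s,0,-19-x*s+zz*c)
    print(n,proj(w,T.apply(np.array(q))+p)[0].round(1))
a=w['img'][205:255,285:355,::-1]; cv2.imwrite('pics/c5c.png',cv2.resize(a,None,fx=9,fy=9,interpolation=2))
E
```

```text
0
bowtop [320.6 246.3]
bowtop2 [320.5 323.3]
bowbot [320.6 215.6]
collar [320.6 217.9]
bitup [320.6 220.9]
bit [320.6 214.4]
tip [320.6 215.4]
0.07
bowtop [320.6 250. ]
bowtop2 [320.5 323.2]
bowbot [320.6 213.5]
collar [320.6 215.1]
bitup [320.6 216.7]
bit [320.6 209.1]
tip [320.6 209.7]
-0.07
bowtop [320.6 242.7]
bowtop2 [320.5 323.1]
bowbot [320.6 218. ]
collar [320.6 220.9]
bitup [320.6 225.2]
bit [320.6 219.7]
tip [320.6 221.1]
```

View pics/c5c.png

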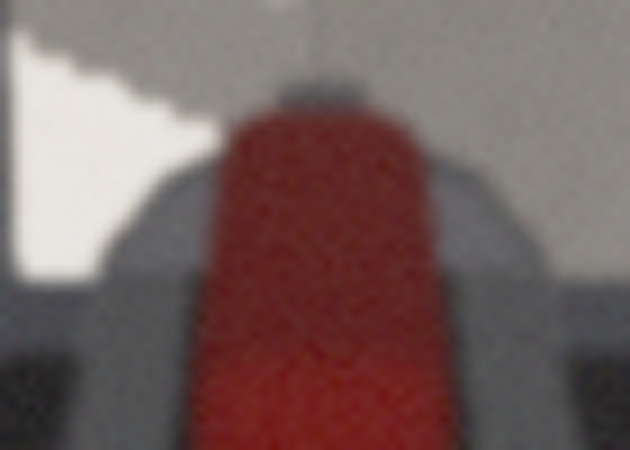

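```bash
python3 - <<'E'
from h import *
w=load('w5'); print(cast(w,342.1,130.8,127),cast(w,342.1,130,125))
for uv in [(283,88),(501,3),(472,236),(288,236),(279,4)]: print(cast(w,*uv,122).round(1))
w=load('w2'); a=w['img'][130:195,350:415,::-1]; cv2.imwrite('pics/c2b.png',cv2.resize(a,None,fx=9,fy=9,interpolation=2))
s=load('side0'); a=s['img'][200:235,355:400,::-1]; cv2.imwrite('pics/c2c.png',cv2.resize(a,None,fx=12,fy=12,interpolation=2))
s=load('scene0'); a=s['img'][160:195,265:310,::-1]; cv2.imwrite('pics/c2d.png',cv2.resize(a,None,fx=12,fy=12,interpolation=2))
E
python3 -c "
import cv2,numpy as np
a=[cv2.imread(f'pics/{n}.png') for n in('c2c','c2d')]
cv2.imwrite('pics/c2e.png',cv2.resize(np.vstack(a),None,fx=.7,fy=.7))"
```

```text
[586.8701134  -54.78143639 127.        ] [586.89619072 -54.10641583 125.        ]
[525.4 -24.2 122. ]
[707.6  74.  122. ]
[ 744.3 -143.8  122. ]
[ 547.8 -173.   122. ]
[514.   44.7 122. ]
```

View pics/c2b.png

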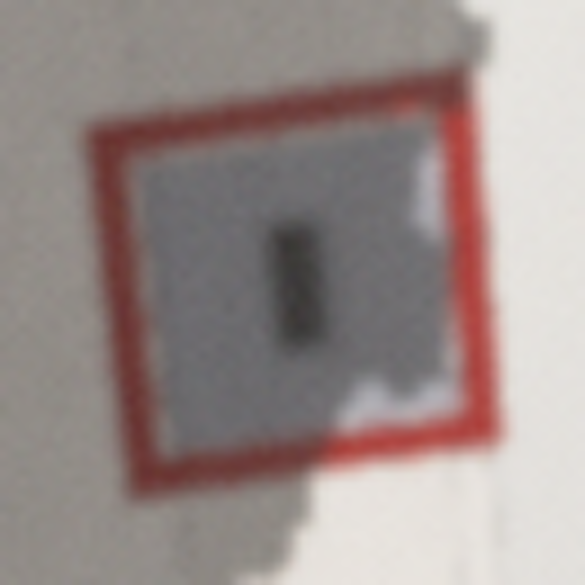

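View pics/c2e.png

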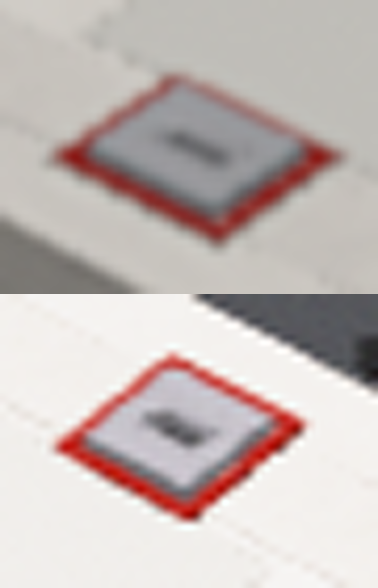

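```bash
cat >> h.py <<'E'
def goto(P,q,rate=60,n=2):
    "line with correction of steady-state error"
    P=np.array(P,float); cmd=P.copy()
    for i in range(n):
        env.line_to(list(cmd),list(q),rate=rate); env.dwell(.15)
        cmd=cmd+(P-tcp())
    return tcp()
E
python3 - <<'E'
from h import *
w=load('w2'); print(cast(w,383.3,161.8,127.5))
q=down(0.148)
x,y=586.8,-54.6
env.move_ptp([x,y,190],list(q)); print(goto([x,y,172],q))
T=R.from_quat(readout.read_tool_rot()); print(T.as_matrix().round(4), readout.read_force())
w=snap('wrist','w6'); snap('side','s6'); snap('scene','c6')
a=w['img'][150:350,220:420,::-1]; cv2.imwrite('pics/w6b.png',cv2.resize(a,None,fx=3,fy=3,interpolation=2))
a=np.hstack([cv2.resize(load('s6')['img'][150:250,330:430],None,fx=4,fy=4,interpolation=2),cv2.resize(load('c6')['img'][100:200,250:350],None,fx=4,fy=4,interpolation=2)]); cv2.imwrite('pics/sc6.png',a[:,:,::-1])
E
```

```text
[587.03827147 -55.09444091 127.5       ]
[586.60777218 -54.43954266 171.6148918 ]
[[-1.475e-01  9.891e-01  1.000e-04]
 [ 9.891e-01  1.475e-01 -0.000e+00]
 [-1.000e-04  1.000e-04 -1.000e+00]] [-0.25072928  0.28133515 -1.00328301]
```

View pics/w6b.png

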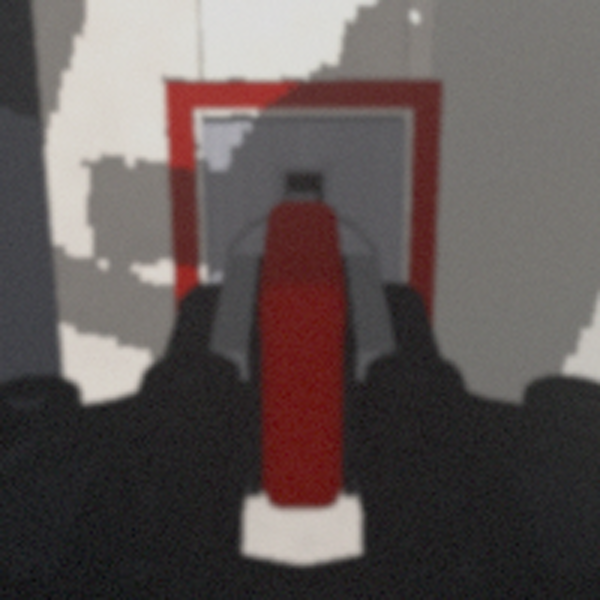

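View pics/sc6.png

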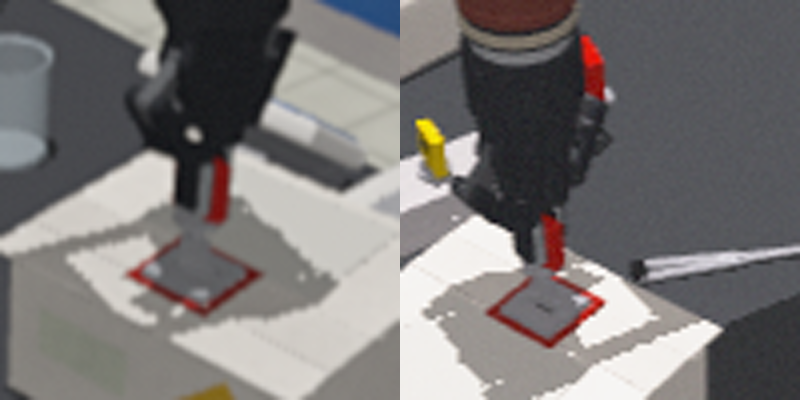

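```bash
python3 - <<'E'
from h import *
x,y=587.0,-54.7
f0=np.array(readout.read_force())
hit=env.line_to([x,y,137.5],rate=25,threshold=12); env.dwell(.1)
print(hit,tcp(),np.array(readout.read_force())-f0,readout.read_clock())
E
```

```text
False [587.17140582 -54.74139999 137.81567694] [0.45114109 1.47175523 0.84058466] 15.0417
```

```bash
python3 - <<'E'
from h import *
f0=np.array(readout.read_force())
p=tcp(); hit=env.line_to([587,-54.7,134],rate=15,threshold=8); env.dwell(.1)
print(hit,tcp(),np.array(readout.read_force())-f0,readout.read_clock())
snap('wrist','w7'); s=snap('side','s7')
a=np.hstack([cv2.resize(load('s7')['img'][160:250,330:430],None,fx=4,fy=4,interpolation=2),cv2.resize(load('w7')['img'][180:270,270:370],None,fx=4,fy=4,interpolation=2)]); cv2.imwrite('pics/sc7.png',a[:,:,::-1])
E
```

```text
True [587.15220421 -54.7047562  137.76309762] [ 0.95448648 -1.10828401  3.29880454] 15.35
```

View pics/sc7.png

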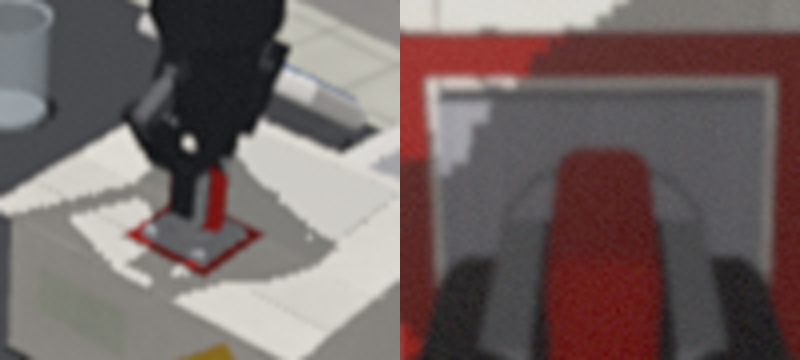

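```bash
python3 - <<'E'
from h import *
m0=np.array(readout.read_moment())
for k in list(np.linspace(.15,1.5,10))+[1.54]:
    env.line_to([587.1,-54.7,137.3],list(down(.148-k)),rate=30)
    print(round(k,2),readout.read_joint_positions()[5].round(3) if 0 else '',(np.array(readout.read_moment())-m0).round(3),np.array(readout.read_force()).round(1),tcp().round(1))
env.dwell(.2)
print(R.from_quat(readout.read_tool_rot()).as_matrix().round(3),readout.read_clock(),readout.read_width())
snap('wrist','w8')
E
```

```text
0.15  [0.055 0.283 0.005] [-2.2  0.8  4.4] [587.1 -54.7 137.8]
0.3  [0.092 0.302 0.043] [-1.8  0.7  5.6] [587.1 -54.7 137.8]
0.45  [0.145 0.345 0.008] [-2.   1.4  5.4] [587.  -54.6 137.7]
0.6  [0.131 0.328 0.037] [-1.4  0.7  5. ] [587.  -54.6 137.7]
0.75  [0.131 0.336 0.045] [-1.9  0.6  5.3] [587.  -54.6 137.8]
0.9  [ 0.164  0.435 -0.011] [-2.   1.   6.2] [587.  -54.6 137.8]
1.05  [0.169 0.381 0.045] [-1.9  1.4  4.7] [587.  -54.5 137.8]
1.2  [ 0.21   0.414 -0.025] [-2.1  1.8  5.6] [587.  -54.5 137.8]
1.35  [0.174 0.439 0.041] [-3.2  1.1  5.5] [587.  -54.5 137.8]
1.5  [ 0.277  0.364 -0.024] [-2.2  1.4  6.3] [587.  -54.5 137.8]
1.54  [0.22  0.367 0.07 ] [-2.2  1.2  5.5] [587.  -54.4 137.8]
[[ 0.984  0.181 -0.   ]
 [ 0.181 -0.984  0.001]
 [-0.    -0.001 -1.   ]] 18.9 0.1259071564491618
```

View pics/w8.png

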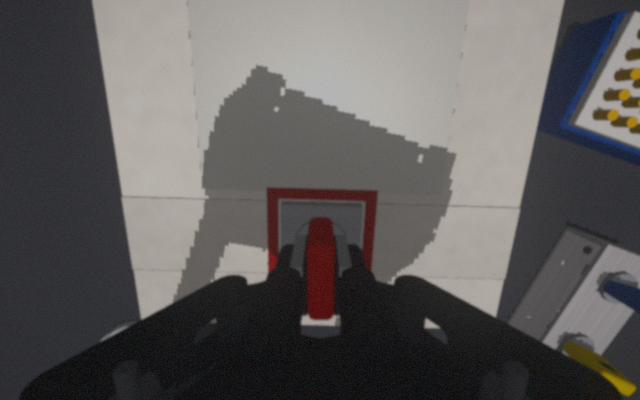

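```bash
python3 - <<'E'
from h import *
m0=np.array(readout.read_moment())
for k in (1.58,1.62):
    env.line_to([587.1,-54.5,137.3],list(down(.148-k)),rate=30); env.dwell(.1)
    print(k,(np.array(readout.read_moment())-m0).round(3))
eoat.command_gripper(0.4)
q=down(.148-1.62)
env.line_to([587.1,-54.5,250],rate=150)
snap('wrist','w9');print(readout.read_clock())
# plan lid push
th=.148; ex=np.array([np.cos(th),np.sin(th),0]); ey=np.array([-np.sin(th),np.cos(th),0]); ez=np.array([0,0,1.])
lip=np.array([514+547.5,44-172,0])/2; lip[2]=118; hinge=lip+198*ex
print(lip,hinge)
for pit in (0,.2,.35,.5):
  for c in (1,-1):
    for xo in (-40,5):
      z=np.cos(pit)*ex-np.sin(pit)*ez; y=-ey*c; x=np.cross(y,z)
      qq=R.from_matrix(np.c_[x,y,z]).as_quat()
      P=lip+xo*ex-ez*25
      print(pit,c,xo,env.inverse_kinematics(list(P),list(qq)))
E
```

```text
1.58 [-0.074  0.085  0.049]
1.62 [-0.048  0.069 -0.002]
20.95
[530.75 -64.   118.  ] [726.58545934 -34.80286203 118.        ]
0 1 -40 None
0 1 5 [-0.65177348  0.07673924  2.51556746  2.26280701  1.19843031 -1.15711609]
0 -1 -40 None
0 -1 5 [-0.65177348  0.07673924  2.51556746  2.26280701  1.19843031  1.98447656]
0.2 1 -40 None
0.2 1 5 [-0.63718636 -0.17539753  2.56077044  2.05892892  0.90186487 -0.90413687]
0.2 -1 -40 None
0.2 -1 5 [-0.63718636 -0.17539753  2.56077044  2.05892892  0.90186487  2.23745579]
0.35 1 -40 None
0.35 1 5 [-0.60883834 -0.31837432  2.56007997  1.80810324  0.72561489 -0.62589285]
0.35 -1 -40 None
0.35 -1 5 [-0.60883834 -0.31837432  2.56007997  1.80810324  0.72561489  2.5156998 ]
0.5 1 -40 None
0.5 1 5 [-0.56916837 -0.40209855  2.52933501  1.4709785   0.61833518 -0.27371136]
0.5 -1 -40 None
0.5 -1 5 [-0.56916837 -0.40209855  2.52933501  1.4709785   0.61833518  2.86788129]
```

View pics/w9.png

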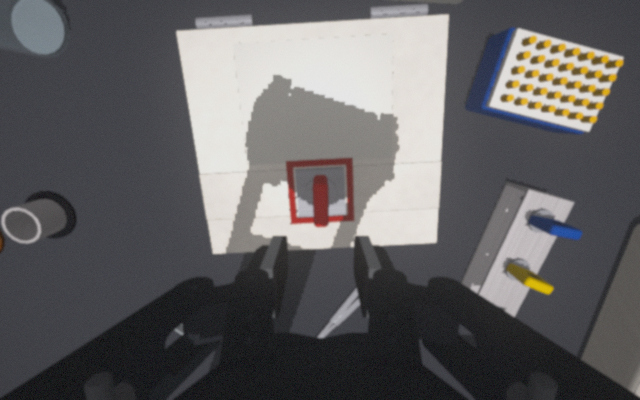

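```bash
cat >> h.py <<'E'
th=.148; ex=np.array([np.cos(th),np.sin(th),0]); ey=np.array([-np.sin(th),np.cos(th),0]); ez=np.array([0,0,1.])
lip=np.array([530.9,-64.2,118.]); hinge=lip+198*ex
def rod(t,s,n,yo):
    return hinge+s*(-np.cos(t)*ex+np.sin(t)*ez)-n*(np.sin(t)*ex+np.cos(t)*ez)+yo*ey
def rq(sgn,pit=0,yaw=0):
    z=-ey*np.cos(pit)-ez*np.sin(pit); x=sgn*ex; y=np.cross(z,x)
    return (R.from_rotvec([0,0,yaw])*R.from_matrix(np.c_[x,y,z])).as_quat()
E
python3 - <<'E'
from h import *
for sg in (1,-1):
  for pit in (0,.15,.3):
   for yaw in (0,.4,.8):
    r=[]
    for t in (0,.4,.8,1.2,1.7):
      q=env.inverse_kinematics(list(rod(t,192,18,70)),list(rq(sg,pit,yaw))); r.append(None if q is None else np.round(q,2))
    print(sg,pit,yaw,r[0],r[2],r[4], [i is not None for i in r])
E
```

```text
1 0 0 None None None [False, False, False, False, False]
1 0 0.4 None None None [False, False, False, False, False]
1 0 0.8 [0.3  0.17 2.37 4.15 1.22 2.65] None None [True, False, False, False, False]
1 0.15 0 None None None [False, False, False, False, False]
1 0.15 0.4 None None None [False, False, False, False, False]
1 0.15 0.8 None None None [False, False, False, False, False]
1 0.3 0 None None None [False, False, False, False, False]
1 0.3 0.4 None None None [False, False, False, False, False]
1 0.3 0.8 None None None [False, False, False, False, False]
-1 0 0 None None None [False, False, False, False, False]
-1 0 0.4 None None None [False, False, False, False, False]
-1 0 0.8 [ 0.3   0.17  2.37  4.15  1.22 -0.5 ] None None [True, False, False, False, False]
-1 0.15 0 None None None [False, False, False, False, False]
-1 0.15 0.4 None None None [False, False, False, False, False]
-1 0.15 0.8 None None None [False, False, False, False, False]
-1 0.3 0 None None None [False, False, False, False, False]
-1 0.3 0.4 None None None [False, False, False, False, False]
-1 0.3 0.8 None None None [False, False, False, False, False]
```

```bash
cat >> h.py <<'E'
def fq(pit,yaw,roll=0):
    "tool z: along ex rotated by yaw, pitched down by pit; roll 0: tool x up"
    z=np.cos(pit)*ex-np.sin(pit)*ez; y=-ey; x=np.cross(y,z)
    return (R.from_rotvec([0,0,yaw])*R.from_matrix(np.c_[x,y,z])*R.from_rotvec([0,0,roll])).as_quat()
E
python3 - <<'E'
from h import *
for pit in (.4,.6,.8,1.0,1.2):
 for yaw in (-.8,-.4,0,.4,.8):
  for yo in (-90,0,90):
   r=[env.inverse_kinematics(list(lip+yo*ey+5*ex-15*ez),list(fq(pit,yaw,ro))) for ro in (0,np.pi)]
   r=[np.round(i,2) for i in r if i is not None]
   if r: print(pit,yaw,yo,r[0])
E
```

```text
0.4 -0.4 -90 [-0.53 -0.34  2.52  2.22  0.32 -0.79]
0.4 0 -90 [-0.79 -0.2   2.42  1.6   0.84 -0.52]
0.4 0 0 [-0.6  -0.39  2.56  1.66  0.68 -0.46]
0.4 0.4 -90 [-0.89  0.02  2.21  1.33  1.22 -0.6 ]
0.4 0.4 0 [-0.76 -0.14  2.37  1.39  1.13 -0.56]
0.4 0.4 90 [-0.58 -0.3   2.49  1.47  0.99 -0.5 ]
0.4 0.8 -90 [-0.87  0.24  1.97  1.1   1.52 -0.68]
0.4 0.8 0 [-0.77  0.1   2.13  1.16  1.44 -0.67]
0.4 0.8 90 [-0.64 -0.03  2.26  1.24  1.34 -0.63]
0.6 -0.4 -90 [-0.5  -0.39  2.45  1.04  0.24  0.4 ]
0.6 -0.4 0 [-0.26 -0.5   2.52  0.04  0.15  1.53]
0.6 -0.4 90 [ 0.03 -0.51  2.52 -0.94  0.29  2.66]
0.6 0 -90 [-0.73 -0.28  2.37  1.23  0.74 -0.15]
0.6 0 0 [-0.54 -0.45  2.49  1.18  0.6   0.03]
0.6 0 90 [-0.28 -0.58  2.57  1.01  0.42  0.34]
0.6 0.4 -90 [-0.83 -0.07  2.19  1.12  1.12 -0.39]
0.6 0.4 0 [-0.69 -0.23  2.34  1.15  1.03 -0.31]
0.6 0.4 90 [-0.5  -0.39  2.45  1.17  0.89 -0.18]
0.6 0.8 -90 [-0.83  0.14  1.98  0.96  1.42 -0.56]
0.6 0.8 0 [-0.72  0.    2.13  1.01  1.34 -0.52]
0.6 0.8 90 [-0.57 -0.13  2.25  1.06  1.23 -0.44]
0.8 -0.8 -90 [-0.28 -0.3   2.3  -0.59  0.48  2.39]
0.8 -0.8 0 [-0.05 -0.33  
[... 1428 characters left out ...]
.14  0.88  1.95]
1.2 -0.8 0 [-0.17 -0.23  2.13 -0.21  0.92  2.16]
1.2 -0.8 90 [ 0.03 -0.24  2.14 -0.28  0.97  2.38]
1.2 -0.4 -90 [-0.43 -0.19  2.1   0.09  0.87  1.35]
1.2 -0.4 0 [-0.26 -0.27  2.17  0.    0.88  1.56]
1.2 -0.4 90 [-0.06 -0.31  2.19 -0.09  0.89  1.81]
1.2 0 -90 [-0.51 -0.16  2.08  0.28  0.95  0.78]
1.2 0 0 [-0.35 -0.26  2.16  0.22  0.93  0.97]
1.2 0 90 [-0.15 -0.32  2.21  0.14  0.91  1.21]
1.2 0.4 -90 [-0.56 -0.09  2.01  0.38  1.08  0.3 ]
1.2 0.4 0 [-0.41 -0.2   2.11  0.35  1.04  0.46]
1.2 0.4 90 [-0.23 -0.28  2.17  0.31  1.    0.65]
1.2 0.8 -90 [-0.58 -0.    1.93  0.39  1.23 -0.1 ]
1.2 0.8 0 [-0.45 -0.11  2.03  0.4   1.18  0.03]
1.2 0.8 90 [-0.28 -0.19  2.1   0.39  1.13  0.19]
```

```bash
cat >> h.py <<'E'
def tip(t,p,L,h,yo,yaw):
    "TCP for lid angle t"
    lp=hinge+198*(-np.cos(t)*ex+np.sin(t)*ez)
    u=np.cos(max(t,p))*ex-np.sin(max(t,p))*ez
    if t<p: u=np.cos(p)*ex-np.sin(p)*ez
    C=lp+L*u
    return C-h*(np.sin(p)*ex+np.cos(p)*ez)+yo*ey
E
python3 - <<'E'
from h import *
for p,yaw,yo in [(.6,.2,-40),(.6,.1,-60),(.6,.2,-70),(.7,.2,-40),(.6,.3,-40)]:
    q=list(fq(p,yaw)); print(p,yaw,yo)
    P0=tip(0,p,11,13,yo,yaw)
    for P in [P0-30*ex+120*ez,P0-30*ex+60*ez,P0-30*ex,P0-8*ez]+[tip(t,p,11,13,yo,yaw) for t in (.3,.8,1.2,1.75)]:
        r=env.inverse_kinematics(list(P),q); print(np.round(P,0),None if r is None else np.round(r,2))
E
```

```text
0.6 0.2 -40
[ 509. -108.  221.] [-0.78 -0.6   2.37  0.99  1.1   0.09]
[ 509. -108.  161.] [-0.78 -0.5   2.41  1.06  1.03 -0.06]
[ 509. -108.  101.] [-0.78 -0.36  2.43  1.16  0.95 -0.23]
[ 539. -104.   93.] [-0.72 -0.26  2.38  1.21  0.88 -0.26]
[ 547. -102.  160.] [-0.7  -0.39  2.34  1.09  0.94 -0.05]
[597. -95. 241.] [-0.61 -0.39  2.19  0.99  0.94  0.16]
[658. -86. 282.] [-0.51 -0.27  2.04  0.94  0.88  0.27]
[758. -71. 291.] [-0.4  -0.05  1.82  0.91  0.79  0.35]
0.6 0.1 -60
[ 512. -128.  221.] [-0.79 -0.62  2.38  0.98  1.03  0.15]
[ 512. -128.  161.] [-0.79 -0.52  2.42  1.06  0.95  0.  ]
[ 512. -128.  101.] [-0.79 -0.37  2.44  1.18  0.88 -0.19]
[ 541. -123.   93.] [-0.72 -0.27  2.39  1.23  0.81 -0.21]
[ 550. -122.  160.] [-0.7  -0.4   2.35  1.09  0.86  0.  ]
[ 599. -115.  241.] [-0.61 -0.4   2.2   0.97  0.86  0.23]
[ 661. -105.  282.] [-0.51 -0.29  2.04  0.91  0.81  0.35]
[761. -91. 291.] [-0.4  -0.06  1.83  0.87  0.71  0.44]
0.6 0.2 -70
[ 513. -138.  221.] [-0.83 -0.53  2.32  1.01  1.13  0.03]
[ 513. -138.  161.] [-0.83 -0.43  2.36  1.07  1.05 -0.11]
[ 513. -138.  101.] [-0.83 -0.29
[... 549 characters left out ...]
.86 -0.1 ]
[ 546. -102.  159.] [-0.66 -0.4   2.3   0.94  0.93  0.09]
[595. -95. 242.] [-0.58 -0.38  2.14  0.84  0.96  0.29]
[657. -86. 282.] [-0.49 -0.26  1.99  0.79  0.92  0.4 ]
[757. -71. 292.] [-0.38 -0.04  1.77  0.75  0.84  0.49]
0.6 0.3 -40
[ 509. -108.  221.] [-0.81 -0.53  2.32  1.01  1.19 -0.01]
[ 509. -108.  161.] [-0.81 -0.43  2.36  1.06  1.12 -0.15]
[ 509. -108.  101.] [-0.81 -0.29  2.39  1.14  1.04 -0.31]
[ 539. -104.   93.] [-0.74 -0.2   2.33  1.18  0.98 -0.32]
[ 547. -102.  160.] [-0.73 -0.33  2.3   1.09  1.03 -0.14]
[597. -95. 241.] [-0.64 -0.33  2.15  1.01  1.03  0.06]
[658. -86. 282.] [-0.54 -0.23  2.    0.98  0.98  0.17]
[758. -71. 291.] [-0.43 -0.02  1.79  0.96  0.89  0.25]
```

```bash
python3 - <<'E'
from h import *
p,yaw,yo=.6,.2,-40; q=list(fq(p,yaw))
env.line_to([560,-70,300],rate=200)
eoat.command_gripper(0.0)
P0=tip(0,p,11,13,yo,yaw)
env.move_ptp(list(P0-32*ex+120*ez),q)
env.line_to(list(P0-32*ex-10*ez),rate=150)
print(tcp(),readout.read_force(),readout.read_clock())
snap('side','s10'); snap('scene','c10')
a=np.hstack([cv2.resize(load('s10')['img'][150:300,300:450],None,fx=2.66,fy=2.66),cv2.resize(load('c10')['img'][100:250,200:350],None,fx=2.66,fy=2.66)]); cv2.imwrite('pics/sc10.png',a[:,:,::-1])
E
```

```text
[ 507.49717306 -108.53441613   91.99952339] [-0.06632051 -0.22303277 -0.27115506] 23.8833
```

View pics/sc10.png

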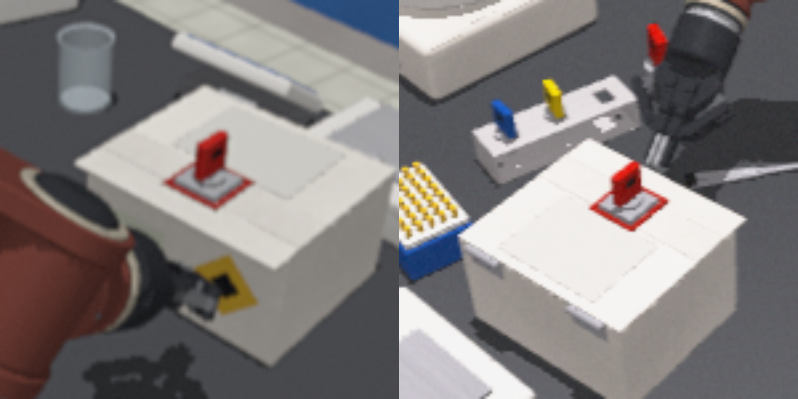

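```bash
python3 - <<'E'
from h import *
p,yaw,yo=.6,.2,-40; q=list(fq(p,yaw)); L,h=11,13
P0=tip(0,p,L,h,yo,yaw)
print(env.line_to(list(P0-10*ez),rate=80,threshold=10),tcp(),np.round(readout.read_force(),1))
f=[]
for t in np.arange(.05,.41,.05):
    r=env.line_to(list(tip(t,p,L,h,yo,yaw)),rate=90,threshold=30); f=np.round(readout.read_force(),1)
    print(round(t,2),r,f,tcp().round(0))
    if r: break
print(readout.read_clock())
snap('side','s11'); snap('scene','c11')
a=np.hstack([cv2.resize(load('s11')['img'][150:300,300:450],None,fx=2.66,fy=2.66),cv2.resize(load('c11')['img'][100:250,200:350],None,fx=2.66,fy=2.66)]); cv2.imwrite('pics/sc11.png',a[:,:,::-1])
E
```

```text
False [ 538.5078476  -103.27220747   91.06218019] [ 0.2 -0.2  0. ]
0.05 False [-2.3 -0.8 -0.3] [ 538. -103.  110.]
0.1 False [-5.9  0.3 -2. ] [ 539. -103.  119.]
0.15 False [-7.  -0.4 -2.7] [ 540. -103.  129.]
0.2 False [-6.5 -0.8 -2.1] [ 542. -103.  140.]
0.25 False [-5.2 -0.3 -1.4] [ 544. -103.  150.]
0.3 False [-5.1  0.7 -1.8] [ 547. -102.  160.]
0.35 False [-2.6  0.2 -1.7] [ 551. -102.  170.]
0.4 False [-2.6 -0.6 -1.1] [ 554. -101.  179.]
26.7167
```

View pics/sc11.png

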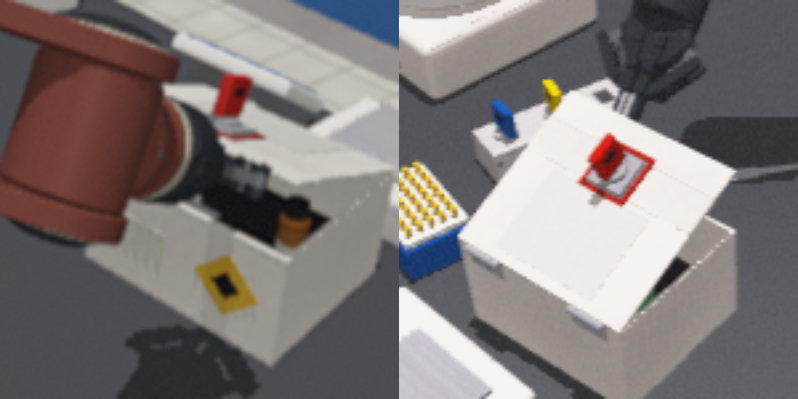

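```bash
python3 - <<'E'
from h import *
p,yaw,yo=.6,.2,-40; q=list(fq(p,yaw)); L,h=11,13
for t in list(np.arange(.5,1.6,.1))+[1.65,1.72]:
    L2=11+min(8,(t-.4)*12)
    r=env.line_to(list(tip(t,p,L2,h,yo,yaw)),rate=130,threshold=35); f=np.round(readout.read_force(),1)
    print(round(t,2),r,f,tcp().round(0))
    if r: break
print(readout.read_clock())
snap('side','s12'); snap('scene','c12')
a=np.hstack([cv2.resize(load('s12')['img'][100:300,300:500],None,fx=2,fy=2),cv2.resize(load('c12')['img'][80:280,180:380],None,fx=2,fy=2)]); cv2.imwrite('pics/sc12.png',a[:,:,::-1])
E
```

```text
0.5 False [ 0.8 -0.1  0.4] [ 564. -100.  196.]
0.6 False [-0.4 -0.6 -0.8] [575. -98. 212.]
0.7 False [ 1.1  0.7 -0.2] [587. -96. 226.]
0.8 False [-0.3  0.2  0.4] [600. -94. 238.]
0.9 False [-0.6  0.7 -0.2] [614. -92. 249.]
1.0 False [0.4 0.4 0.2] [629. -90. 259.]
1.1 False [-0.4 -0.1 -1. ] [645. -88. 267.]
1.2 False [-0.5 -0.4 -0.5] [661. -85. 275.]
1.3 False [ 0.4 -1.1 -1.2] [678. -83. 280.]
1.4 False [ 1.4  0.2 -0.1] [695. -80. 284.]
1.5 False [ 0.5 -0.3  0.9] [713. -77. 286.]
1.65 False [-0.5  0.1  0.3] [739. -74. 286.]
1.72 False [-0.5  0.7 -0. ] [751. -72. 284.]
30.65
```

View pics/sc12.png

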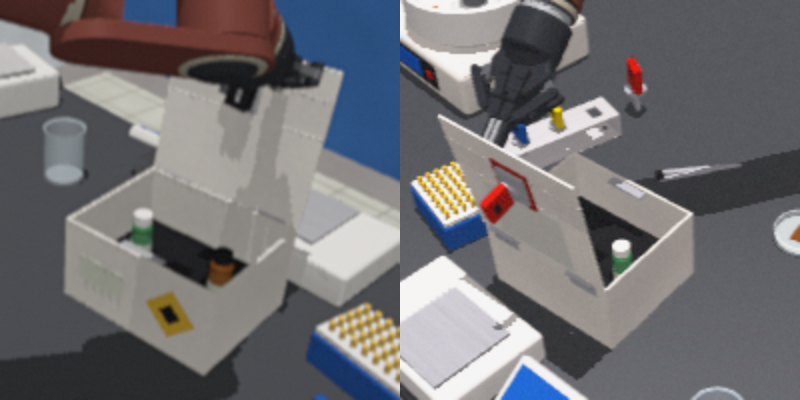

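```bash
python3 - <<'E'
from h import *
for f in ('s12','c12'):
  w=load(f)
  for t in (1.4,1.5,1.6,1.7,1.8):
    print(f,t,[proj(w,hinge+198*(-np.cos(t)*ex+np.sin(t)*ez)+s*110*ey)[0].round(1) for s in (-1,1)])
a=load('s12')['img'][100:180,360:500]; b=load('c12')['img'][120:200,190:330]
cv2.imwrite('pics/sc12b.png',cv2.resize(np.vstack([a,b]),None,fx=3.6,fy=3.6)[:,:,::-1])
E
```

```text
s12 1.4 [array([457.7, 144.9]), array([375. , 118.9])]
s12 1.5 [array([462.4, 141.1]), array([379.9, 116. ])]
s12 1.6 [array([466.7, 138.3]), array([384.6, 113.9])]
s12 1.7 [array([470.8, 136.4]), array([389.2, 112.5])]
s12 1.8 [array([474.4, 135.4]), array([393.5, 112. ])]
c12 1.4 [array([218.2, 124.4]), array([285.1, 158.8])]
c12 1.5 [array([212.1, 127.4]), array([279.3, 162.5])]
c12 1.6 [array([206. , 131.1]), array([273.3, 167. ])]
c12 1.7 [array([199.9, 135.6]), array([267.3, 172.2])]
c12 1.8 [array([194. , 140.7]), array([261.3, 178.1])]
```

View pics/sc12b.png

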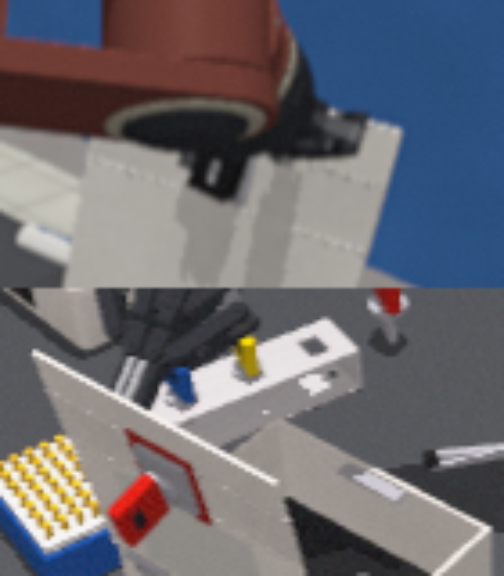

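```bash
python3 - <<'E'
from h import *
c=hinge-90*ex; v=c+5*ex-60*ey; print(c,v)
p=tcp(); env.line_to(list(p-110*ex+50*ez),rate=250)
eoat.command_gripper(0.55,40)
# jaws along ex; camera choice: tool x = +ey (a=th) => camera on +y side
P=v.copy(); P[2]=240; P=P-20*ex
env.move_ptp(list(P),list(down(th)))
env.dwell(.1)
snap('wrist','w13'); print(tcp(),readout.read_clock())
snap('wrist','w13')
E
```

```text
[637.71934146 -48.27428838 118.        ] [ 651.51229891 -106.88106551  118.        ]
[ 631.14162006 -110.22048551  240.42135131] 32.9
```

View pics/w13.png

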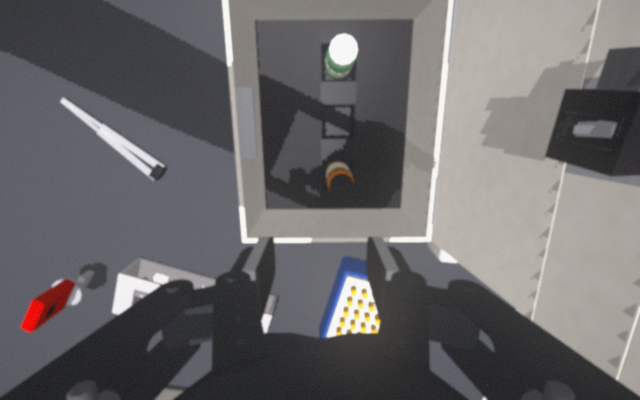

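```bash
python3 - <<'E'
from h import *
w=load('w13'); a=w['img'][145:220,295:385,::-1]; a=cv2.convertScaleAbs(a,alpha=1.6,beta=20); cv2.imwrite('pics/w13b.png',cv2.resize(a,None,fx=7,fy=7,interpolation=2))
v=np.array([651.5,-106.9,0])
for z in (103,89,44): print(z,proj(w,v+[0,0,z]).round(1))
g=hinge-85*ex+60*ey
for z in (103,89): print('green',z,proj(w,[g[0],g[1],z]).round(1))
for z in (103,): print(cast(w,343.5,49.5,z),g)
E
```

```text
103 [[342.  188.1]]
89 [[341.  184.9]]
44 [[338.3 176.3]]
green 103 [[344.4  51.8]]
green 89 [[343.1  55. ]]
[632.7813106   13.49323193 103.        ] [633.81706377  11.80709167 118.        ]
```

View pics/w13b.png

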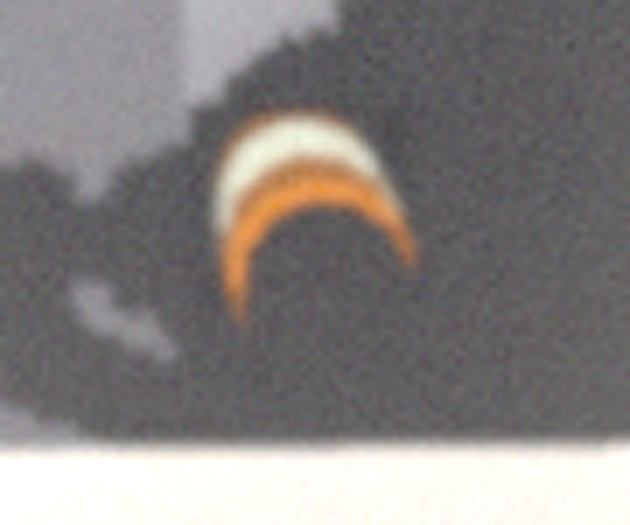

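```bash
python3 - <<'E'
from h import *
x,y=651.0,-105.8; q=list(down(th))
env.line_to([x,y,160],q,rate=150)
print(env.line_to([x,y,58],rate=90,threshold=10),tcp(),np.round(readout.read_force(),1))
eoat.command_gripper(0.0,40); print(readout.read_width(),np.round(readout.read_force(),1))
f0=np.array(readout.read_force())
print(env.line_to([x,y,130],rate=60,threshold=20)); env.dwell(.1)
print(readout.read_width(),np.array(readout.read_force())-f0,readout.read_clock())
snap('side','s14'); snap('scene','c14'); snap('wrist','w14')
a=np.hstack([cv2.resize(load('s14')['img'][100:300,300:500],None,fx=2,fy=2),cv2.resize(load('w14')['img'][150:350,220:420],None,fx=2,fy=2)]); cv2.imwrite('pics/sc14.png',a[:,:,::-1])
E
```

```text
False [ 651.7160354  -105.97435291   59.04997527] [0.1 1.  0.5]
0.30996217863710357 [-0.5  0.2  3.4]
False
0.3136335475337902 [-0.63129821  0.14259067 -4.05240617] 36.6917
```

View pics/sc14.png

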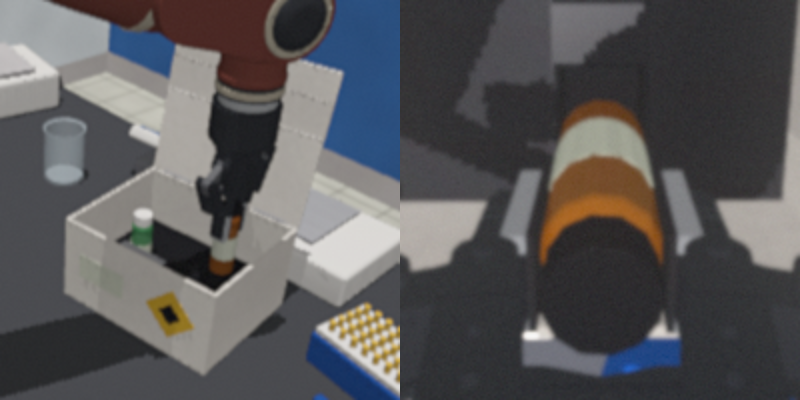

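```bash
python3 - <<'E'
from h import *
x,y=651.0,-105.8; q=list(down(th))
env.line_to([x,y,240],rate=150)
env.line_to([600,0,240],rate=200)
env.line_to([495,230,230],rate=200); env.dwell(.15)
w=snap('wrist','w15'); print(tcp(),readout.read_clock(),readout.read_width())
E
```

```text
[495.33961581 229.38576562 230.00679185] 40.075 0.3094721497561386
```

View pics/w15.png

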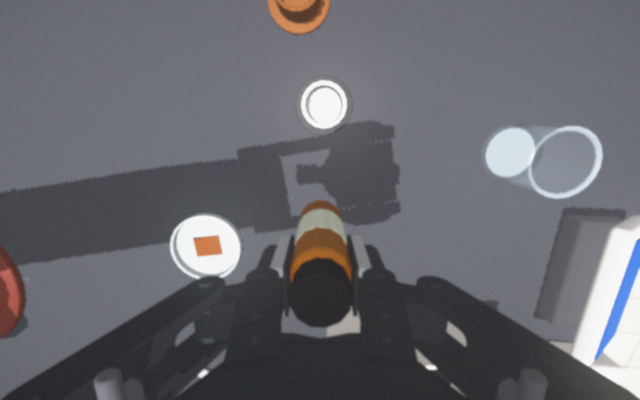

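```bash
python3 - <<'E'
from h import *
w=load('w15'); g=cv2.cvtColor(w['img'],cv2.COLOR_RGB2GRAY)
sub=g[65:145,285:365]; m=(sub>170).astype('uint8')
cs,hi=cv2.findContours(m,cv2.RETR_CCOMP,cv2.CHAIN_APPROX_NONE)
for c in cs:
    if len(c)>20:
        e=cv2.fitEllipse(c); o=np.array(e[0])+[285,65]; print(e,[cast(w,*o,z)[:2].round(1) for z in (44,6)])
a=w['img'][65:145,285:365,::-1]; cv2.imwrite('pics/w15b.png',cv2.resize(a,None,fx=6,fy=6,interpolation=2))
# foot
m2=((sub<60)).astype('uint8')
for f,uv in (('scene0',(407,247)),('side0',(267,197))):
    s=load(f); b=s['img'][int(uv[1])-22:int(uv[1])+22,int(uv[0])-22:int(uv[0])+22,::-1]; cv2.imwrite('pics/cup_'+f+'.png',cv2.resize(b,None,fx=8,fy=8,interpolation=2))
a=np.hstack([cv2.imread('pics/cup_%s.png'%f) for f in('scene0','side0')]); cv2.imwrite('pics/cups.png',a)
# vial axis: expected px of cap centre and base given TCP
T=R.from_quat(readout.read_tool_rot()); p=tcp()
for z in (44,30,-51): print(z,proj(w,p+[0,0,z]).round(1))
E
```

```text
((38.462860107421875, 38.955142974853516), (45.70637893676758, 48.3885383605957), 2.3157544136047363) [array([486.7, 308.3]), array([486.9, 309.8])]
((33.48332214355469, 30.584657669067383), (16.350549697875977, 26.435089111328125), 54.56996536254883) [array([480.3, 315.8]), array([479.8, 318.1])]
44 [[321.1 299.6]]
30 [[321.1 280.2]]
-51 [[320.8 217.7]]
```

View pics/w15b.png

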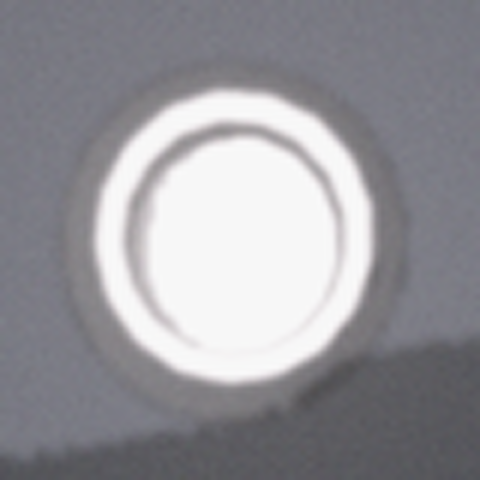

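View pics/cups.png

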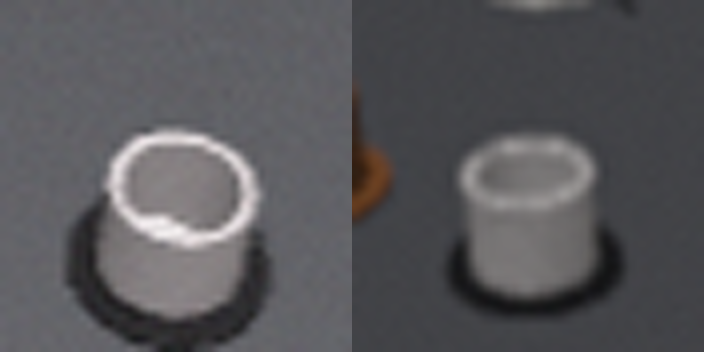

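```bash
python3 - <<'E'
from h import *
print(cast(load('scene0'),407.9,248.5,44),cast(load('side0'),267,196.5,44))
w=load('w15')
# outer rim extremes from crop: x 95..374, y 88..384
print(cast(w,285+234.5/6,65+236/6,44), cast(w,285+244/6,65+243/6,6))
# inner edge of rim x 125..342,y 122..(350)
print(cast(w,285+233.5/6,65+237/6,44))
# foot (z~3): x 65..410 , y 58..415
print(cast(w,285+237/6,65+236/6,6))
E
```

```text
[488.52134394 310.04078639  44.        ] [487.03639836 303.81293153  44.        ]
[487.40536045 308.06903087  44.        ] [489.68597513 308.44907332   6.        ]
[487.25702926 307.878408    44.        ]
[488.13756342 309.5402191    6.        ]
```

```bash
python3 - <<'E'
from h import *
q=list(down(th))
print(goto([487.5,307.8,115],q,rate=150))
snap('side','s16'); snap('scene','c16')
a=np.hstack([cv2.resize(load('s16')['img'][120:220,220:320],None,fx=4,fy=4),cv2.resize(load('c16')['img'][160:260,360:460],None,fx=4,fy=4)]); cv2.imwrite('pics/sc16.png',a[:,:,::-1])
for f in ('s16','c16'): print(f, proj(load(f),tcp()+[0,0,-51]), proj(load(f),tcp()+[0,0,-20]), proj(load(f),[487.5,307.8,44]))
E
```

```text
[486.65945555 307.86177848 113.79447379]
s16 [[265.73259347 190.6020204 ]] [[264.9363644  181.52075534]] [[266.45032854 195.89265948]]
c16 [[408.52895137 243.02446022]] [[409.943532   235.14106245]] [[407.47748218 247.808112  ]]
```

View pics/sc16.png

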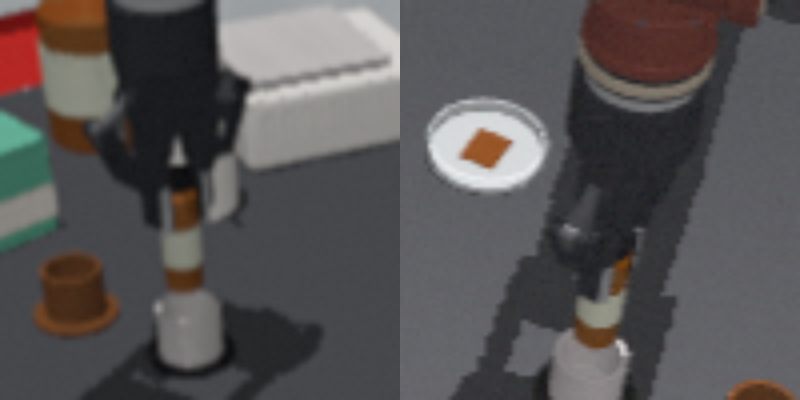

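```bash
python3 - <<'E'
from h import *
f0=np.array(readout.read_force())
print(env.line_to([487.2,307.8,66],rate=60,threshold=8),tcp().round(1),(np.array(readout.read_force())-f0).round(1))
print(env.line_to([487.2,307.8,53],rate=20,threshold=5)); env.dwell(.1)
print(tcp().round(1),(np.array(readout.read_force())-f0).round(1),readout.read_clock())
E
```

```text
False [487.5 308.   66.4] [-0.3 -0.4 -0.1]
True
[487.3 307.9  57.1] [-0.   0.8  5.8] 43.3333
```

```bash
python3 - <<'E'
from h import *
eoat.command_gripper(0.5); env.dwell(.2)
env.line_to([487.2,307.8,240],rate=120)
env.line_to([487.2,230,260],rate=150); env.dwell(.2)
snap('wrist','w17'); snap('side','s17'); snap('scene','c17'); print(readout.read_clock(),np.round(readout.read_force(),1))
a=np.hstack([cv2.resize(load('s17')['img'][120:220,220:320],None,fx=4,fy=4),cv2.resize(load('c17')['img'][160:260,360:460],None,fx=4,fy=4)]); cv2.imwrite('pics/sc17.png',a[:,:,::-1])
a=cv2.resize(load('c17')['img'][80:280,150:470],None,fx=2.4,fy=2.4); cv2.imwrite('pics/c17b.png',a[:,:,::-1])
E
```

```text
46.55 [0.5 0.5 0.2]
```

View pics/sc17.png

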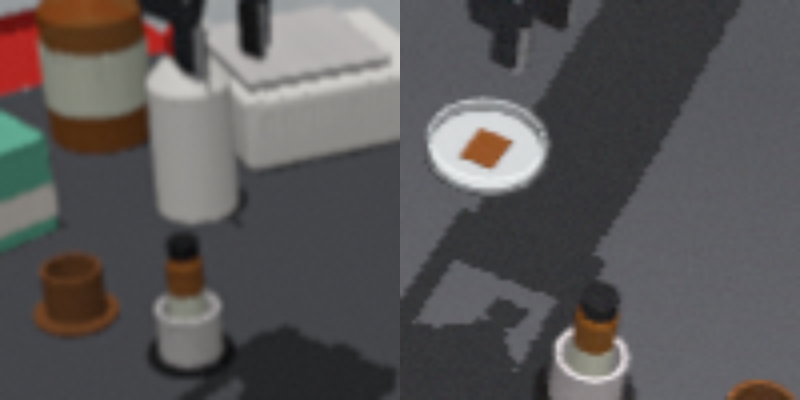

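View pics/c17b.png

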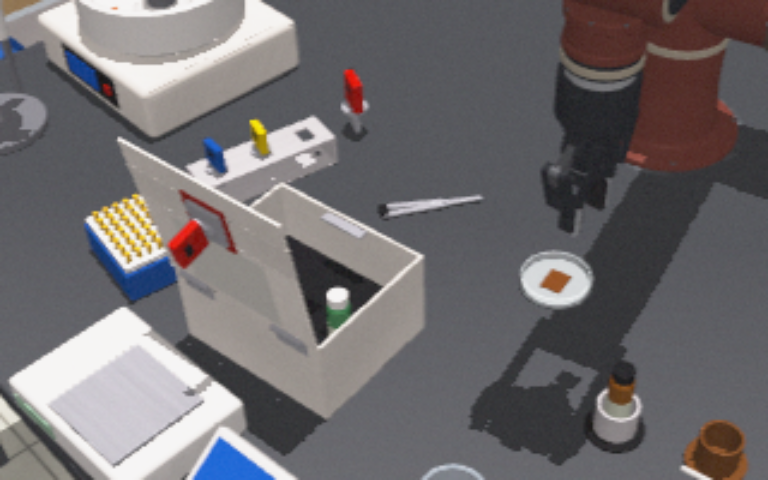

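View pics/w17.png

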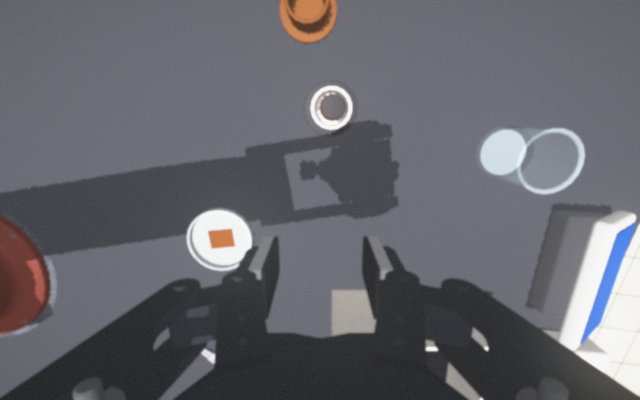

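```bash
python3 - <<'E'
from h import *
for f in ('s17','c17'): print(f, proj(load(f),[[487.4,307.9,101]]).round(1))
job_done()
E
```

```text
s17 [[265.  179.3]]
c17 [[410.1 233.4]]
the job is handed in; nothing more can be done
```

The job is done and handed in at about 46.6 s, within the 72 s limit. The amber vial is in the holder cup and the lid is open with the red key still in the lock. `job_done` gives no verdict, so the results below come from my own checks.

- **Key:** I took the smaller red key from the rack and lowered it in until its collar touched the lock plate. I then turned it clockwise by a commanded 1.62 rad, and a picture after release showed it turned about 90°. I can't read the plug angle directly, and I felt no clear torque rise at its stop.
- **Lid:** I pushed it up from under its front lip. Its corners in two camera views put it at about 1.7 rad, and it stayed there after I backed away. The last scene picture shows the key still in the lock.
- **Vial:** I gripped it at 27 mm width and lowered it into the cup until it touched at the height expected for the cup floor. After release, the cap top appeared within about 2 pixels of where an upright, centred vial should be.
- **Disagreements:**
  - The side camera put the cup centre about 4–6 mm from the other two cameras; I went with the wrist camera.
  - A wrist picture suggested the vial tilted up to 0.07 rad in the gripper, which could be calibration. I didn't see a tilt once it stood in the cup.
- **Everything else:** The other keys, green vial, petri dish and tweezers looked unmoved in the last pictures, and I didn't touch the brown look-alike cup. The arm ended clear of everything, with almost no force on the tool.

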